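Unpack the new padlock and hang it up

TASK

Unpack the delivery: throw the foam block and the paper ball from the carton into the grey waste bin, and hang the new padlock by its shackle on the free hook of the wire panel, so that it hangs straight down and still. Leave the two padlocks already hanging, the mug and the spectacle case where they are.

Things in the scene. Friction and masses are not known exactly. Their poses are not given: they have to be found in the camera images.
- padlock: New closed brass padlock, about 0.45 kg, flat on the carton's floor under the foam, any yaw. Block 50 (x) by 60 (y) by 26 mm (z). Origin: centre of the block's underside; x points out to the shackle, z up. Shackle: 10 mm round bar at z = 13 mm, legs at y = +-20 mm, opening 30 mm wide, from x = 25 to 59 mm; outer end x = 69 mm. Either face may hang forward.
- padlock_bow (a point): Centre of the bar at the top of the padlock's bow: x = 64, y = 0, z = 13 mm in the padlock's frame. Hung properly it lies 8.5 mm above the middle line of the hook's prong.
- foam: White rigid foam packing block, 70 (x) by 50 (y) by 32 mm high, 12 g, origin at the centre of its underside; it starts lying flat on top of the padlock's block, 30 mm above the desk.
- paper_ball: Lump of crumpled white paper, 14 g, about 50 mm across in every direction and 48 mm high, origin at the middle of its underside; it starts on the floor at the carton's +x end, 5 mm or more from that end wall and 30 mm clear of the two long walls.
- carton: Open brown cardboard carton, fixed to the desk, outside 228 mm (x) by 178 mm (y) by 75 mm high, walls and floor 4 mm thick. Origin: centre of its underside.
- bin: Open square grey plastic waste bin, fixed, outside 150 x 150 mm, 110 mm high, walls and floor 4 mm. Origin: centre of its underside, on the desk.
- panel: Upright panel of steel wires 5 mm thick, fixed; 400 mm wide (along its y), 293 mm high, wires at its x = 0. Its front, with the hooks, looks along its -x. Two feet at its ends (y = +-200 mm), 6 mm high, reach 65 mm forward. Origin: on the desk under the panel's middle.
- hook_free: The one empty hook on the panel, dark steel. Origin: root of the prong, on its middle line, 200 mm above the desk, 4.5 mm in front of the wires. The round prong, 7 mm thick, runs level along -x for 66 mm, then turns up 45 degrees to its tip, 75 mm out and 9 mm up. Its clip is 22 mm wide, from 28 mm below to 38 mm above the prong. The three hooks are alike, 100 mm or more apart, in any order.
- lock_a: Padlock already hanging on another hook, leave it alone. Origin: centre of the bar at the top of its shackle, z up, x along its hook. Block 40 mm wide, 18 mm thick; its bottom is 62 mm below the origin.
- lock_b: Padlock already hanging on the third hook, leave it alone. Origin as lock_a. Block 46 mm wide, 20 mm thick; its bottom is 72 mm below the origin.
- mug: White mug standing upright, 78 mm across, 90 mm high, handle reaching about 35 mm out along its +y, origin at the centre of its underside. Leave it alone.
- case: Black spectacle case lying on the desk, 66 mm (x) by 155 mm (y) by 40 mm high, origin at the centre of its underside. Leave it alone.
Not all that is in view belongs to the job. What is shaped like the foam but blue, orange or pink is not meant.

How it is judged:
At the end, for the whole second after the job is handed in: Padlock at rest on the free hook: bow over the prong (6-78 mm from the root, within 12 mm sideways, 2-22 mm above its middle line), bearing over 1 N, shackle up within 0.3 rad. Foam and paper ball at rest in the bin. Hung padlocks, mug, case within 30 mm of their start, mug upright within 0.2 rad (x of padlock_bow in the frame of hook_free between -0.078 and -0.006 m and y of padlock_bow in the frame of hook_free between -0.012 and 0.012 m and z of padlock_bow in the frame of hook_free between 0.002 and 0.022 m and angle between padlock's own x axis and vertical below 0.3 rad and contact force between padlock and hook_free above 1 N and linear speed of each of padlock, foam, paper_ball below 0.05 m/s and x of foam in the frame of bin between -0.072 and 0.072 m and y of foam in the frame of bin between -0.072 and 0.072 m and z of each of foam, paper_ball in the frame of bin below 0.09 m and x of paper_ball in the frame of bin between -0.072 and 0.072 m and y of paper_ball in the frame of bin between -0.072 and 0.072 m and distance of each of lock_a, lock_b, mug, case from where it was at the start of the episode below 0.03 m and angle between mug's own z axis and vertical below 0.2 rad); the robot touches nothing.
It fails at once if the first hanging padlock was moved by more than 50 mm (distance of lock_a from where it was at the start of the episode above 0.05 m).
It fails at once if the second hanging padlock was moved by more than 50 mm (distance of lock_b from where it was at the start of the episode above 0.05 m).
It fails at once if the mug was moved by more than 50 mm (distance of mug from where it was at the start of the episode above 0.05 m).
It fails at once if the spectacle case was moved by more than 50 mm (distance of case from where it was at the start of the episode above 0.05 m).
It also fails if it takes over 72 s, if anything falls off the work surface, if the arm or the gripper's body presses on something with over 40 N, if the wrist force passes 120 N, or if a joint passes its speed limit or range.

ROBOT

A 6-joint arm with a two-finger parallel gripper is mounted at the origin on the work surface. World frame = base frame: x ahead of the robot, y to its left, z up, the work surface at z = 0. Lengths are in m, angles in rad, forces in N, time in s.
With the tool pointing down it reaches from about 0.3 to 0.95 m from the base axis. Payload 3.1 kg.
Tool frame: the origin (TCP) lies midway between the tips of the shut fingers; the grasp point (between the pads) lies 19 mm behind it; z points along the fingers, y is the line along which they close (so a half turn about z gives the same grasp; the last joint's range is limited). The gripper opens to 85 mm and grips with 20 to 120 N. Pads are 22 mm wide; open, the fingers measure 114 mm over their backs; the gripper's body (76 mm by 85 mm) begins 54 mm behind the grasp point. The pads swing forward as they close: fully open they stand 13 mm farther back than shut.
Start: joints at [1.124, 0.308, 1.634, -0, 1.2, -0.07], TCP at [0.23, 0.581, 0.231] pointing down, gripper open.
Joint ranges: [-3.06, 3.06], [-0.79, 1.96], [0.05, 2.63], [-1.19, 4.34], [0.05, 2.64], [-2.94, 2.94]. Speed limits (rad/s): [2.79, 2.79, 3.14, 3.14, 3.14, 3.14].

INTERFACE

Orientations are given as a unit quaternion [w, x, y, z].
In Python, from bench import env, read_camera gives the robot as it stands.
- The arm moves only by the shell command python3 -m jog 'ROWS' [FORCE]. ROWS is JSON, one flat list of numbers, 7 for each row, row after row: the turn, a rotation vector about the tool's x, y, z normalised to -1 to 1, where 1 is 0.08 rad, then the shift along the tool's x, y, z normalised to -1 to 1, where 1 is 40 mm, then the opening, from 0 (shut) to 1 (fully open). A call has 1 to 10 rows; each row shifts and turns the commanded pose from where the row before left it, along the tool's axes as they then stand; what a row does not reach is not made up. A row lasts 1/12 s, in which the tool goes at most 41.7 mm and 7.16 degrees, less where a joint would pass 70% of its speed; a pose out of reach is approached as far as the arm can. A call with a number of a shift or a turn outside -1 to 1 is refused whole. A call with a gripper value outside its range is refused whole. The fingers move at their own pace and stop on an object; FORCE is the grip in N (left out, the last holds). Time passes only in rows, so rows that do not move let the fingers close. It gives the time, the measured TCP pose, the force, the opening and the grip force at its end, in the units of the state.
- env.get_obs(): the state, without advancing time (a new reading comes with each control period).
- read_camera(name): name is "side" or "top" or "wrist"; returns a dict with "img" (384x512x3 uint8, blue, green, red), "range_z" (384x512 float32, m along the optical axis (not along the pixel's ray), 0 where there is no reading), "mtx" (3x3 intrinsics, pixels), "dist_coeffs" ([k1, k2, p1, p2, k3] as OpenCV has them; the pictures are not rectified), "view" (4x4, takes a point from world to camera coordinates). Camera axes: x right, y up, looking along -z (the intrinsics and any distortion apply to the point x, -y, -z); pixel columns grow to the right and rows downward; lengths in m; the calibration is good to about 2 mm. A picture is of the moment at which its call begins.
- env.sign_off(): hands the job in; it is judged then, once.
The state is a dict: "time_s": time; "joints": joint angles; "joint_velocities": joint speeds; "joint_efforts": joint torques, N m; "ee_pos": TCP position; "tcp_rot": TCP orientation; "contact_force": force on the tool from outside, world axes, zero at the start; "torque": the same for the moment, N m; "opening": opening from 0.0 (shut) to 1.0 (fully open); "grip_force": force on a finger pad.
Only numpy, scipy, OpenCV 4.12 (cv2) and the standard library are available. Lean on these libraries where they do the work, as an engineer would, in place of code of your own. Each camera call takes 0.05 s, during which the arm holds its last target. There are 200 camera calls.

## Working session

There is one attempt and no reset: what is moved stays moved. The work goes in short steps, Python scripts to look and compute and a shell command to move; the robot and the scene stay as the last step left them, time stands still between calls to the robot, and variables do not carry over. Pictures are saved under pics/ and viewed, at most 10 in all, crops included, and the job is handed in when it is done.

```bash
ls; mkdir -p pics; cat > h.py <<'E'
import numpy as np, cv2
from bench import env, read_camera
from scipy.spatial.transform import Rotation as R
def cloud(c):
    """world point per pixel from range_z"""
    h,w=c["range_z"].shape
    uv=np.stack(np.meshgrid(np.arange(w),np.arange(h)),-1).reshape(-1,1,2).astype(np.float64)
    n=cv2.undistortPoints(uv,c["mtx"],c["dist_coeffs"]).reshape(h,w,2)
    z=c["range_z"]
    P=np.stack([n[...,0]*z,-n[...,1]*z,-z,np.ones_like(z)],-1)
    W=P@np.linalg.inv(c["view"]).T
    W=W[...,:3]; W[z<=0]=np.nan
    return W
def ray(c,u,v):
    n=cv2.undistortPoints(np.array([[[u,v]]],float),c["mtx"],c["dist_coeffs"]).ravel()
    T=np.linalg.inv(c["view"])
    d=T[:3,:3]@np.array([n[0],-n[1],-1]); return T[:3,3],d
def onz(c,u,v,z):
    o,d=ray(c,u,v); return o+d*(z-o[2])/d[2]
def proj(c,p):
    q=c["view"]@np.r_[p,1]; x=np.array([[q[0],-q[1],-q[2]]])
    return cv2.projectPoints(x,np.zeros(3),np.zeros(3),c["mtx"],c["dist_coeffs"])[0].ravel()
def tri(c1,p1,c2,p2):
    o1,d1=ray(c1,*p1);o2,d2=ray(c2,*p2)
    A=np.c_[d1,-d2]; t=np.linalg.lstsq(A,o2-o1,rcond=None)[0]
    a=o1+d1*t[0];b=o2+d2*t[1]; return (a+b)/2,np.linalg.norm(a-b)
def pose():
    o=env.get_obs(); q=o["tcp_rot"]; return np.array(o["ee_pos"]),R.from_quat([q[1],q[2],q[3],q[0]])
E
python3 - <<'E'
from h import *
import pickle
C={n:read_camera(n) for n in("top","side","wrist")}
pickle.dump(C,open("c0.pkl","wb"))
cv2.imwrite("pics/top0.png",C["top"]["img"]);cv2.imwrite("pics/side0.png",C["side"]["img"])
o=env.get_obs();print(o)
for n in C: print(n,np.linalg.inv(C[n]["view"]).round(3).tolist(),C[n]["mtx"].round(1).tolist(),C[n]["dist_coeffs"],(C[n]["range_z"]>0).mean())
E
```

```text
pics
{'time_s': 0.15, 'joints': array([ 1.12430045e+00,  3.08855296e-01,  1.63486945e+00,  2.38757496e-05,
        1.19972796e+00, -6.96912932e-02]), 'joint_velocities': array([ 3.20874318e-05, -3.77157190e-03, -4.53007841e-03,  1.76985296e-03,
       -7.93371351e-04, -1.72409228e-03]), 'joint_efforts': array([-9.67082815e-04, -4.15806019e+01, -2.77144593e+01, -2.62235480e-04,
        6.18842852e-03, -8.60821388e-06]), 'ee_pos': array([0.22970406, 0.58056471, 0.23029135]), 'tcp_rot': array([-2.48130558e-04,  1.87293881e-01,  9.82303485e-01, -8.96382700e-04]), 'contact_force': array([-0.93783579,  0.15738419, -0.04719528]), 'torque': array([-0.01702677,  0.02360162, -0.01322235]), 'grip_force': 0.0, 'opening': 0.9987660403127576}
top [[0.018, 0.994, -0.107, 0.355], [-1.0, 0.017, -0.007, -0.024], [-0.005, 0.107, 0.994, 1.402], [0.0, 0.0, 0.0, 1.0]] [[451.1, 0.0, 255.4], [0.0, 451.1, 188.3], [0.0, 0.0, 1.0]] [-0.01812473  0.          0.          0.          0.        ] 0.9961802164713541
side [[0.707, 0.348, -0.616, -0.201], [-0.708, 0.362, -0.607, -0.715], [0.012, 0.865, 0.501, 0.746], [0.0, 0.0, 0.0, 1.0]] [[360.3, 0.0, 254.4], [0.0, 360.3, 192.6], [0.0, 0.0, 1.0]] [-0.06432965  0.          0.          0.          0.        ] 0.9961751302083334
wrist [[0.368, -0.896, -0.25, 0.167], [0.93, 0.354, 0.1, 0.604], [-0.002, -0.269, 0.963, 0.372], [0.0, 0.0, 0.0, 1.0]] [[284.2, 0.0, 256.0], [0.0, 284.2, 193.2], [0.0, 0.0, 1.0]] [-0.05534397  0.          0.          0.          0.        ] 0.9961802164713541
```

View pics/top0.png

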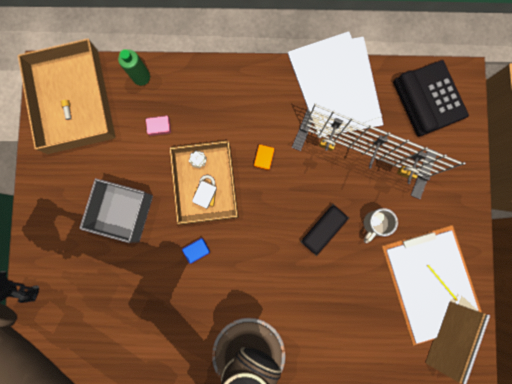

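View pics/side0.png

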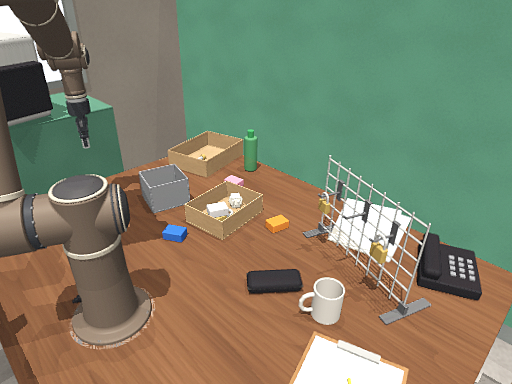

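The top view shows the job carton at (203,182) with white foam (204,192), brass below it and the paper ball (198,158). The bin is at (116,211), the panel runs (300,110)–(460,165), the case is at (325,229) and the mug at (380,222). In the side view brass locks hang at (324,203) and (379,250). There are three hook candidates, near (338,190), (365,213) and (390,240), and the middle one looks empty. I'll confirm that in a crop and measure.

```bash
python3 - <<'E'
from h import *
import pickle
C=pickle.load(open("c0.pkl","rb"))
t,s=C["top"],C["side"]
Wt,Ws=cloud(t),cloud(s)
a=cv2.resize(s["img"][150:320,295:435],None,fx=3.4,fy=3.4,interpolation=cv2.INTER_CUBIC)
b=cv2.resize(t["img"][135:230,165:245],None,fx=4,fy=4,interpolation=cv2.INTER_CUBIC)
H=max(a.shape[0],b.shape[0]);P=lambda i:cv2.copyMakeBorder(i,0,H-i.shape[0],0,0,cv2.BORDER_CONSTANT)
cv2.imwrite("pics/crop.png",np.hstack([P(a),P(b)]))
def rect(mask,W,nm):
    p=W[mask];p=p[np.isfinite(p).all(1)]
    r=cv2.minAreaRect((p[:,:2]*1000).astype(np.float32)); print(nm,len(p),np.round(r[0],1),np.round(r[1],1),round(r[2],1),"z",np.percentile(p[:,2],[5,50,95]).round(4))
def sub(u0,u1,v0,v1):
    m=np.zeros((384,512),bool);m[v0:v1,u0:u1]=True;return m
z=Wt[...,2]
print("desk z",np.nanmedian(z[sub(260,300,180,215)]))
rect(sub(165,245,135,230)&(z>.064)&(z<.085),Wt,"carton rim")
rect(sub(75,155,172,250)&(z>.095)&(z<.125),Wt,"bin rim")
hsv=cv2.cvtColor(t["img"],cv2.COLOR_BGR2HSV); white=(hsv[...,1]<60)&(hsv[...,2]>150)
rect(white&sub(188,220,172,213),Wt,"foam");rect(white&sub(186,212,148,172),Wt,"ball")
rect(sub(300,352,200,258)&(z>.03)&(z<.06),Wt,"case");rect(sub(355,405,200,250)&(z>.08)&(z<.1),Wt,"mug")
# panel: high points from both
for n,W in(("t",Wt),("s",Ws)):
    m=(W[...,2]>.27)&(W[...,2]<.31)&(W[...,0]>.3)&(W[...,1]<-.05)
    p=W[m]
    c=p[:,:2].mean(0);u,S,vt=np.linalg.svd(p[:,:2]-c);d=vt[0];k=(p[:,:2]-c)@d
    print(n,len(p),c.round(4),d.round(4),k.min().round(3),k.max().round(3), np.abs((p[:,:2]-c)@vt[1]).max())
E
```

```text
desk z -0.00038529510459262006
carton rim 513 [515.3 142.6] [229.2 178.4] 7.7 z [0.0646 0.0734 0.0784]
bin rim 454 [423.7 398.8] [153.  150.5] 75.6 z [0.097  0.1078 0.1126]
foam 464 [493.6 140.5] [61.  95.9] 67.5 z [0.0185 0.0607 0.0655]
ball 207 [592.9 168.3] [54.8 49.3] 12.5 z [0.0316 0.0482 0.0553]
case 1012 [ 380.8 -225.1] [ 65.2 153.7] 50.0 z [0.0322 0.0387 0.0441]
mug 157 [ 404.5 -389. ] [76.2 77.6] 5.0 z [0.081  0.0891 0.0938]
t 362 [ 0.619  -0.3502] [-0.3653 -0.9309] -0.204 0.198 0.004025362284063836
s 1295 [ 1.2756 -0.3129] [-0.9932 -0.1163] -0.267 0.755 0.2335883721897151
```

View pics/crop.png

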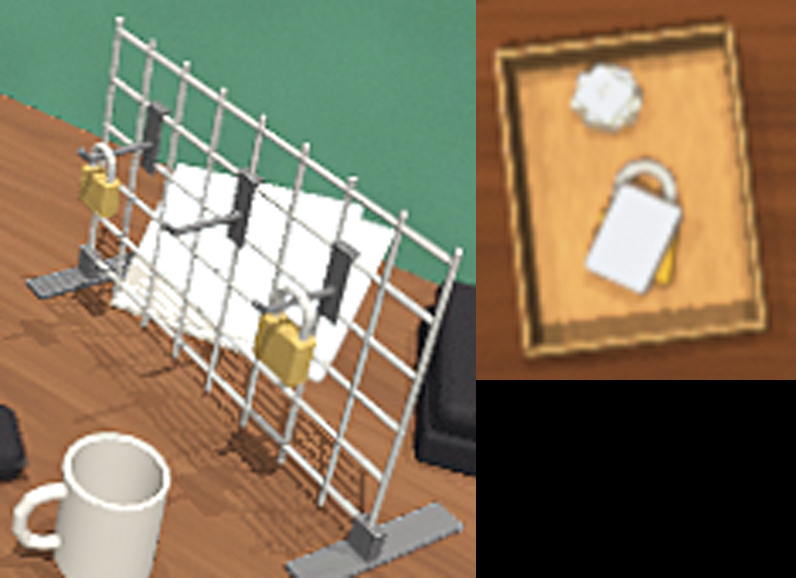

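The middle hook, at side pixel ≈(350,215) (crop (205,220)), is bare. The hooks at (322,195) and (378,240) carry brass locks, so the middle one is hook_free. The right crop shows the foam lying on the brass block with the shackle pointing to image-up (+x), and the paper ball ahead of it. Next I measure the foam, shackle and prong.

```bash
python3 - <<'E'
from h import *
import pickle
C=pickle.load(open("c0.pkl","rb"))
t,s,w=C["top"],C["side"],C["wrist"]
Wt,Ws=cloud(t),cloud(s)
for n,c,W,box in(("top",t,Wt,(186,222,170,215)),("side",s,Ws,(200,235,195,222))):
    hsv=cv2.cvtColor(c["img"],cv2.COLOR_BGR2HSV); m=(hsv[...,1]<60)&(hsv[...,2]>130)
    u0,u1,v0,v1=box; k=np.zeros_like(m);k[v0:v1,u0:u1]=1
    m&=k&(W[...,2]>.052)&(W[...,2]<.072)
    p=W[m]; r=cv2.minAreaRect((p[:,:2]*1000).astype(np.float32)); print(n,"foam",len(p),p.mean(0).round(4),r,np.median(p[:,2]))
o=np.array([.619,-.3502]);ang=np.arctan2(-.3653,.9309);px=np.array([.9309,-.3653]);py=np.array([.3653,.9309])
for n,W in(("top",Wt),("side",Ws)):
    q=W[...,:2]-o; X=q@px;Y=q@py
    m=(X>-.085)&(X<-.015)&(abs(Y)<.2)&(W[...,2]>.185)&(W[...,2]<.225)
    vs,us=np.where(m)
    for lo in np.arange(-.2,.2,.02):
        k=m&(Y>=lo)&(Y<lo+.02)
        if k.sum()>2: 
            vs,us=np.where(k); print(n,round(lo,2),k.sum(),"X",X[k].min().round(3),X[k].max().round(3),"Y",np.median(Y[k]).round(4),"z",np.median(W[k][:,2]).round(4),"px",us.mean().round(),vs.mean().round())
E
```

```text
top foam 389 [0.4788 0.1399 0.0612] ((479.4046325683594, 140.4080047607422), (49.86824417114258, 69.64134216308594), 67.19154357910156) 0.061315108835644505
side foam 180 [0.4757 0.1363 0.0597] ((509.71844482421875, 135.82431030273438), (63.99448013305664, 141.9655303955078), 87.20176696777344) 0.060429434778092594
top -0.14 11 X -0.045 -0.039 Y -0.123 z 0.2019 px 417.0 173.0
top -0.12 80 X -0.081 -0.015 Y -0.1088 z 0.2043 px 412.0 172.0
top -0.1 17 X -0.045 -0.036 Y -0.0942 z 0.2029 px 407.0 168.0
top -0.02 13 X -0.079 -0.018 Y -0.0007 z 0.2035 px 374.0 157.0
top -0.0 50 X -0.083 -0.016 Y 0.0028 z 0.2031 px 373.0 157.0
top 0.1 11 X -0.059 -0.053 Y 0.1151 z 0.2021 px 333.0 144.0
top 0.12 75 X -0.082 -0.015 Y 0.1281 z 0.2051 px 329.0 140.0
top 0.14 7 X -0.058 -0.053 Y 0.1425 z 0.1977 px 323.0 141.0
side -0.14 27 X -0.048 -0.038 Y -0.1259 z 0.1967 px 385.0 243.0
side -0.12 80 X -0.084 -0.015 Y -0.1117 z 0.2017 px 379.0 238.0
side -0.1 13 X -0.046 -0.042 Y -0.0975 z 0.1954 px 377.0 236.0
side -0.02 28 X -0.082 -0.017 Y -0.001 z 0.2006 px 352.0 216.0
side -0.0 26 X -0.082 -0.017 Y 0.001 z 0.2016 px 352.0 215.0
side 0.1 17 X -0.059 -0.054 Y 0.1129 z 0.2001 px 327.0 197.0
side 0.12 56 X -0.084 -0.015 Y 0.1253 z 0.2014 px 326.0 194.0
```

```bash
cat > d.py <<'E'
# python3 d.py x y z toolx_deg -> units left (tool axes) to a downward pose
from h import *
import sys
x,y,z,a=map(float,sys.argv[1:5]); p,r=pose()
M=r.as_matrix(); a=np.deg2rad(a)
T=np.c_[[np.cos(a),np.sin(a),0],[np.sin(a),-np.cos(a),0],[0,0,-1]]
print("pos",p.round(4),"toolx deg",np.rad2deg(np.arctan2(M[1,0],M[0,0])).round(2),"shift units",(M.T@(np.array([x,y,z])-p)/.04).round(2),"turn units",((r.inv()*R.from_matrix(T)).as_rotvec()/.08).round(2))
E
python3 d.py .479 .140 .23 157.2
python3 -m jog '[0,0,0.13,-0.70,-0.57,0,1, 0,0,0.13,-0.70,-0.57,0,1, 0,0,0,-0.70,-0.57,0,1, 0,0,0,-0.70,-0.57,0,1, 0,0,0,-0.70,-0.57,0,1, 0,0,0,-0.70,-0.57,0,1, 0,0,0,-0.70,-0.57,0,1, 0,0,0,-0.70,-0.57,0,1, 0,0,0,-0.70,-0.57,0,1, 0,0,0,-0.70,-0.57,0,1]' 25
python3 d.py .479 .140 .23 157.2
```

```text
pos [0.2297 0.5806 0.2303] toolx deg 158.41 shift units [-9.85 -7.95  0.02] turn units [-0.02 -0.    0.26]
time_s: 0.98
ee_pos: [0.4011, 0.2613, 0.2311]
tcp_rot: [-0.0, 0.197, 0.98, -0.0]
contact_force: [0.5, 0.1, -0.5]
opening: 0.998
grip_force: 0.0
pos [0.4011 0.2613 0.2311] toolx deg 157.23 shift units [-2.97 -2.04  0.03] turn units [-0.   -0.    0.01]
```

```bash

python3 -m jog '[0,0,0,-0.7,-0.5,0.2,1, 0,0,0,-0.7,-0.5,0.2,1, 0,0,0,-0.7,-0.5,0.2,1, 0,0,0,-0.75,-0.5,0.2,1, 0,0,0,0,0,0.2,1, 0,0,0,0,0,0,1]'
python3 d.py .479 .140 .18 157.2
python3 - <<'E'
from h import *
w=read_camera("wrist");W=cloud(w);cv2.imwrite("pics/w1.png",w["img"])
hsv=cv2.cvtColor(w["img"],cv2.COLOR_BGR2HSV);m=(hsv[...,1]<60)&(hsv[...,2]>130)&(W[...,2]>.055)&(W[...,2]<.068)&(np.hypot(W[...,0]-.479,W[...,1]-.14)<.06)
p=W[m];print(len(p),cv2.minAreaRect((p[:,:2]*1000).astype(np.float32)),np.median(p[:,2]))
m=(hsv[...,1]<60)&(hsv[...,2]>130)&(W[...,2]>.02)&(W[...,2]<.06)&(np.hypot(W[...,0]-.593,W[...,1]-.168)<.05)
p=W[m];print(len(p),cv2.minAreaRect((p[:,:2]*1000).astype(np.float32)),p[:,2].max())
E
```

```text
time_s: 1.48
ee_pos: [0.4742, 0.1434, 0.1893]
tcp_rot: [-0.002, 0.199, 0.98, -0.001]
contact_force: [-0.2, -0.7, 0.4]
opening: 1.0
grip_force: 0.0
pos [0.4742 0.1434 0.1893] toolx deg 156.99 shift units [-0.14 -0.03  0.23] turn units [-0.03 -0.04 -0.05]
3339 ((480.26483154296875, 139.54931640625), (49.752098083496094, 68.81793212890625), 66.76964569091797) 0.06107763127179194
1536 ((589.0568237304688, 164.53594970703125), (52.42474365234375, 44.577796936035156), 79.35040283203125) 0.05532732613535252
```

```bash

python3 -m jog '[0,0,0,-0.14,0,0.8,1, 0,0,0,0,0,0.8,1, 0,0,0,0,0,0.8,1, 0,0,0,0,0,0.5,1, 0,0,0,0,0,0,1, 0,0,0,0,0,0,1]'
python3 d.py .480 .1395 .038 157
```

```text
time_s: 2.03
ee_pos: [0.4786, 0.1441, 0.0747]
tcp_rot: [-0.001, 0.197, 0.981, -0.0]
contact_force: [0.5, 0.4, 1.0]
opening: 0.998
grip_force: 0.0
pos [0.4786 0.1441 0.0747] toolx deg 157.33 shift units [-0.08 -0.09  0.92] turn units [-0.02 -0.03  0.07]
```

```bash

python3 -m jog '[0,0,0,-0.08,-0.1,0.3,1, 0,0,0,0,0,0.3,1, 0,0,0,0,0,0.3,1, 0,0,0,0,0,0,1, 0,0,0,0,0,0,0.3, 0,0,0,0,0,0,0.3, 0,0,0,0,0,0,0.3, 0,0,0,0,0,0,0.3, 0,0,0,0,0,0,0.3]' 25
python3 d.py .480 .1395 .038 157
```

```text
time_s: 2.78
ee_pos: [0.4828, 0.1384, 0.0404]
tcp_rot: [0.001, 0.198, 0.98, 0.001]
contact_force: [-0.7, -0.5, 4.8]
opening: 0.579
grip_force: 26.8
pos [0.4828 0.1384 0.0404] toolx deg 157.21 shift units [ 0.07 -0.    0.06] turn units [0.02 0.02 0.05]
```

```bash

python3 -m jog '[0,0,0,0,0,-0.5,0.3, 0,0,0,0,0,-0.9,0.3, 0,0,0,0,0,-0.9,0.3, 0,0,0,0,0,-0.9,0.3, 0,0,0,0.49,0.68,-0.5,0.3, 0,0,0,0.49,0.68,0,0.3, 0,0,0,0.49,0.68,0,0.3, 0,0,0,0.49,0.68,0,0.3, 0,0,0,0.49,0.68,0,0.3, 0,0,0,0.49,0.68,0,0.3]'
python3 -m jog '[0,0,0,0.49,0.68,0,0.3, 0,0,0,0.49,0.68,0,0.3, 0,0,0,0,0,0,0.3, 0,0,0,0,0,0,0.3]'
python3 d.py .424 .399 .10 157
```

```text
time_s: 3.62
ee_pos: [0.4356, 0.3353, 0.1875]
tcp_rot: [0.0, 0.198, 0.98, -0.0]
contact_force: [1.1, -0.2, 0.3]
opening: 0.579
grip_force: 26.2
time_s: 3.95
ee_pos: [0.4204, 0.4006, 0.187]
tcp_rot: [-0.0, 0.196, 0.981, -0.0]
contact_force: [0.6, -1.2, -0.0]
opening: 0.579
grip_force: 26.3
pos [0.4204 0.4006 0.187 ] toolx deg 157.4 shift units [-0.1  -0.    2.18] turn units [-0.01  0.    0.09]
```

```bash

python3 -m jog '[0,0,0,-0.1,0,0.7,0.3, 0,0,0,0,0,0.7,0.3, 0,0,0,0,0,0.6,0.3, 0,0,0,0,0,0,0.3, 0,0,0,0,0,0,0.85, 0,0,0,0,0,0,0.85, 0,0,0,0,0,0,0.85, 0,0,0,0,0,-0.7,0.85, 0,0,0,0,0,-0.7,0.85, 0,0,0,0,0,-0.7,0.85]'
python3 d.py .56 .16 .19 187.7
```

```text
time_s: 4.78
ee_pos: [0.4255, 0.398, 0.1939]
tcp_rot: [0.001, 0.198, 0.98, 0.001]
contact_force: [1.1, 0.3, 0.1]
opening: 0.848
grip_force: 0.0
pos [0.4255 0.398  0.1939] toolx deg 157.21 shift units [-5.41 -4.18  0.1 ] turn units [ 0.02  0.02 -6.65]
```

```bash

python3 -m jog '[0,0,0,-0.68,-0.52,0,1, 0,0,0,-0.68,-0.52,0,1, 0,0,0,-0.68,-0.52,0,1, 0,0,0,-0.68,-0.52,0,1, 0,0,0,-0.68,-0.52,0,1, 0,0,0,-0.68,-0.52,0,1, 0,0,0,-0.68,-0.52,0,1, 0,0,0,-0.68,-0.52,0,1, 0,0,-0.95,0,0,0,1, 0,0,-0.95,0,0,0,1]'
python3 -m jog '[0,0,-0.95,0,0,0,1, 0,0,-0.95,0,0,0,1, 0,0,-0.95,0,0,0,1, 0,0,-0.95,0,0,0,1, 0,0,-0.95,0,0,0,1, 0,0,0,0,0,0,1, 0,0,0,0,0,0,1]'
cat > look.py <<'E'
from h import *
import sys
w=read_camera("wrist");W=cloud(w);cv2.imwrite(sys.argv[1],w["img"])
hsv=cv2.cvtColor(w["img"],cv2.COLOR_BGR2HSV);wh=(hsv[...,1]<60)&(hsv[...,2]>130)
m=wh&(W[...,2]>.015)&(W[...,2]<.065)&(np.hypot(W[...,0]-.591,W[...,1]-.166)<.05)
if m.sum()>50:
    p=W[m];print("ball",len(p),cv2.minAreaRect((p[:,:2]*1000).astype(np.float32)),np.percentile(p[:,2],[2,50,99]))
X=W[...,0]-.5153;Y=W[...,1]-.1426;c,s=np.cos(np.deg2rad(7.7)),np.sin(np.deg2rad(7.7))
xi,yi=c*X+s*Y,-s*X+c*Y
inside=(abs(xi)<.105)&(abs(yi)<.08)
b=inside&(hsv[...,0]>15)&(hsv[...,0]<35)&(W[...,2]>.024)&(W[...,2]<.036)
if b.sum()>50:
    p=W[b];vs,us=np.where(b);print("block top",len(p),cv2.minAreaRect((p[:,:2]*1000).astype(np.float32)),np.median(p[:,2]),"px",us.mean(),vs.mean())
h=inside&(hsv[...,1]<70)&(W[...,2]>.013)&(W[...,2]<.028)&~m
if h.sum()>50:
    p=W[h];vs,us=np.where(h);print("shackle",len(p),cv2.minAreaRect((p[:,:2]*1000).astype(np.float32)),np.percentile(p[:,2],[5,50,95]),"px",us.mean(),vs.mean())
E
python3 look.py pics/w2.png; python3 d.py .591 .166 .19 187.7
```

```text
time_s: 5.62
ee_pos: [0.5635, 0.158, 0.1938]
tcp_rot: [0.002, 0.123, 0.992, 0.001]
contact_force: [0.0, -0.1, 0.4]
opening: 1.001
grip_force: 0.0
time_s: 6.2
ee_pos: [0.562, 0.1603, 0.1931]
tcp_rot: [0.002, -0.066, 0.998, 0.0]
contact_force: [0.5, -0.5, 0.4]
opening: 0.997
grip_force: 0.0
ball 1632 ((590.6279907226562, 164.28794860839844), (52.31922149658203, 46.65901184082031), 79.69803619384766) [0.02637197 0.05017169 0.05427512]
block top 3125 ((530.1300659179688, 149.085693359375), (168.53353881835938, 67.56458282470703), 8.087507247924805) 0.02903897860953175 px 250.85344 101.47072
shackle 763 ((537.705810546875, 144.59121704101562), (89.51557922363281, 53.66633605957031), 18.033767700195312) [0.01846769 0.02058064 0.02212745] px 240.04456094364352 139.6697247706422
pos [0.5619 0.1603 0.1928] toolx deg -172.4 shift units [-0.74  0.05  0.07] turn units [ 0.    0.03 -0.02]
```

View pics/w2.png

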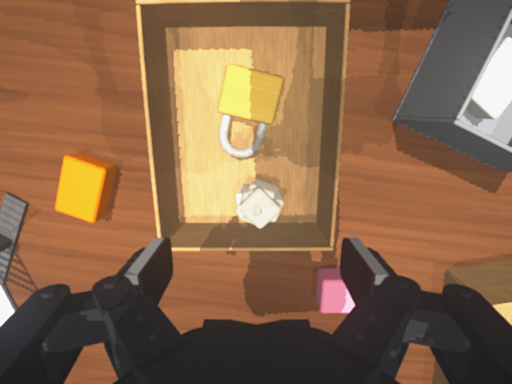

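The picture shows the padlock block at (251,95), its shackle around (243,140), the paper ball at (260,203), and the foam in the bin at (495,90). Next I take the ball.

```bash

python3 -m jog '[0,0,0,-0.75,0.05,0,1, 0,0,0,0,0,0.8,1, 0,0,0,0,0,0.8,1, 0,0,0,0,0,0.8,1, 0,0,0,0,0,0,1, 0,0,0,0,0,0,1, 0,0,0,0,0,0,1]'
python3 d.py .592 .166 .014 187.7
```

```text
time_s: 6.83
ee_pos: [0.5919, 0.1664, 0.097]
tcp_rot: [0.001, -0.067, 0.998, 0.0]
contact_force: [-0.8, -1.5, 0.9]
opening: 0.999
grip_force: 0.0
pos [0.5919 0.1664 0.097 ] toolx deg -172.33 shift units [ 0.   -0.01  2.07] turn units [ 0.    0.03 -0.01]
```

```bash

python3 -m jog '[0,0,0,0,0,0.6,1, 0,0,0,0,0,0.6,1, 0,0,0,0,0,0.5,1, 0,0,0,0,0,0.35,1, 0,0,0,0,0,0,1, 0,0,0,0,0,0,0.2, 0,0,0,0,0,0,0.2, 0,0,0,0,0,0,0.2, 0,0,0,0,0,0,0.2, 0,0,0,0,0,0,0.2]' 25
python3 -m jog '[0,0,0,0,0,-0.5,0.2, 0,0,0,0,0,-0.8,0.2, 0,0,0,0,0,-0.8,0.2, 0,0,0,0,0,-0.8,0.2, 0,0,0,0,0,-0.8,0.2, 0,0,0,0,0,-0.4,0.2, 0,0,0,0,0,0,0.2]'
python3 d.py .424 .399 .19 187.7
```

```text
time_s: 7.67
ee_pos: [0.5922, 0.1666, 0.0157]
tcp_rot: [0.002, -0.067, 0.998, 0.0]
contact_force: [-1.1, -0.1, 5.7]
opening: 0.633
grip_force: 25.1
time_s: 8.25
ee_pos: [0.5946, 0.1673, 0.1841]
tcp_rot: [0.006, -0.067, 0.998, 0.001]
contact_force: [-0.3, 0.1, 1.1]
opening: 0.63
grip_force: 25.9
pos [0.5946 0.1673 0.1841] toolx deg -172.29 shift units [ 3.45  6.31 -0.18] turn units [0.01 0.15 0.  ]
```

```bash

python3 -m jog '[0,0,0,0.38,0.70,0,0.2, 0,0,0,0.38,0.70,0,0.2, 0,0,0,0.38,0.70,0,0.2, 0,0,0,0.38,0.70,0,0.2, 0,0,0,0.38,0.70,0,0.2, 0,0,0,0.38,0.70,0,0.2, 0,0,0,0.38,0.70,0,0.2, 0,0,0,0.38,0.70,0,0.2, 0,0,0,0.38,0.70,0,0.2, 0,0,0,0,0,0,0.2]'
python3 -m jog '[0,0,0,0,0,0.5,0.2, 0,0,0,0,0,0.5,0.2, 0,0,0,0,0,0.6,0.2, 0,0,0,0,0,0,0.2, 0,0,0,0,0,0,0.2]'
python3 d.py .424 .399 .12 187.7
```

```text
time_s: 9.08
ee_pos: [0.4171, 0.4012, 0.1764]
tcp_rot: [-0.001, -0.069, 0.998, 0.001]
contact_force: [-0.6, 0.1, 0.5]
opening: 0.631
grip_force: 26.0
time_s: 9.5
ee_pos: [0.4197, 0.396, 0.1112]
tcp_rot: [-0.002, -0.067, 0.998, -0.002]
contact_force: [-0.0, 0.0, -0.1]
opening: 0.629
grip_force: 26.1
pos [0.4197 0.396  0.1112] toolx deg -172.31 shift units [-0.12  0.06 -0.22] turn units [-0.04 -0.06 -0.  ]
```

```bash

python3 -m jog '[0,0,0,0,0,0,0.85, 0,0,0,0,0,0,0.85, 0,0,0,0,0,0,0.85, 0,0,0,0,0,-0.7,0.85, 0,0,0,0,0,-0.7,0.85, 0,0,0,0,0,-0.7,0.85, 0,0,0,-0.2,-0.75,0,1, 0,0,0,-0.2,-0.75,0,1, 0,0,0,-0.2,-0.75,0,1, 0,0,0,-0.2,-0.75,0,1]'
python3 -m jog '[0,0,0,-0.2,-0.75,0,1, 0,0,0,-0.2,-0.75,0,1, 0,0,0,-0.2,-0.75,0,1, 0,0,0,-0.2,-0.75,0,1, 0,0,0,0,0,0,1, 0,0,0,0,0,0,1]'
cat > lock.py <<'E'
from h import *
def seg(n):
    w=read_camera(n);W=cloud(w)
    hsv=cv2.cvtColor(w["img"],cv2.COLOR_BGR2HSV)
    X=W[...,0]-.5153;Y=W[...,1]-.1426;c,s=np.cos(np.deg2rad(7.7)),np.sin(np.deg2rad(7.7))
    ins=(abs(c*X+s*Y)<.10)&(abs(-s*X+c*Y)<.078)
    def big(m):
        k,l,st,ce=cv2.connectedComponentsWithStats(m.astype(np.uint8),connectivity=8);i=1+np.argmax(st[1:,4]);return l==i
    b=big(ins&(W[...,2]>.024)&(W[...,2]<.040)&(hsv[...,1]>90)); vs,us=np.where(b)
    p=W[b];r=cv2.minAreaRect((p[:,:2]*1000).astype(np.float32));print(n,"block",len(p),np.round(r[0],1),np.round(r[1],1),round(r[2],1),"z",np.median(p[:,2]).round(4),"px",us.mean().round(),vs.mean().round())
    h=big(ins&(W[...,2]>.012)&(W[...,2]<.030)&(hsv[...,1]<75));vs,us=np.where(h)
    q=W[h];r2=cv2.minAreaRect((q[:,:2]*1000).astype(np.float32));print(n,"shackle",len(q),np.round(r2[0],1),np.round(r2[1],1),round(r2[2],1),"z",np.percentile(q[:,2],[5,50,95]).round(4),"px",us.mean().round(),vs.mean().round())
    d=np.array(r2[0])-np.array(r[0]);print("dir deg",np.rad2deg(np.arctan2(d[1],d[0])).round(1),"dist",np.linalg.norm(d).round(1))
    return w
if __name__=="__main__":
    seg("top");w=seg("wrist");cv2.imwrite("pics/w3.png",w["img"])
E
python3 lock.py; python3 d.py .5 .15 .2 187.7
```

```text
time_s: 10.33
ee_pos: [0.4701, 0.2823, 0.1992]
tcp_rot: [0.002, -0.068, 0.998, 0.001]
contact_force: [0.2, -0.1, 0.4]
opening: 0.999
grip_force: 0.0
time_s: 10.83
ee_pos: [0.518, 0.1671, 0.1986]
tcp_rot: [0.001, -0.065, 0.998, 0.0]
contact_force: [-0.2, 0.2, 0.5]
opening: 1.0
grip_force: 0.0
top block 231 [474.6 135.1] [47.4 50.7] 85.0 z 0.0296 px 207.0 196.0
top shackle 89 [523.  137.3] [48.1 39.6] 86.8 z [0.0165 0.0213 0.0253] px 207.0 181.0
dir deg 2.6 dist 48.5
wrist block 2519 [476.9 141.3] [59.3 50.9] 83.8 z 0.0291 px 238.0 136.0
wrist shackle 670 [522.9 136.7] [48.6 43.1] 84.8 z [0.0181 0.0204 0.0223] px 229.0 177.0
dir deg -5.6 dist 46.2
pos [0.517  0.1687 0.1981] toolx deg -172.33 shift units [ 0.48 -0.41 -0.05] turn units [ 0.01  0.01 -0.01]
```

View pics/w3.png

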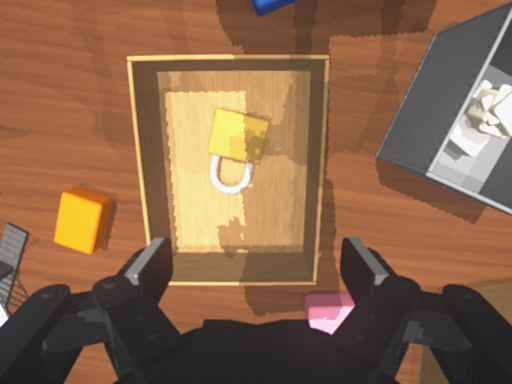

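Both scraps lie in the bin. The padlock block is at (238,136) and the shackle at (231,177), pointing along −6°. I will grip the shackle legs (50 mm across) at padlock x = 44, world (.521,.136).

```bash

python3 -m jog '[0,0,1,0,0,0.7,1, 0,0,1,0,0,0.7,1, 0,0,1,0,0,0.6,1, 0,0,0,-0.2,-0.8,0.5,1, 0,0,0,0,0,0,1, 0,0,0,0,0,0,1, 0,0,0,0,0,0,1]'
python3 d.py .521 .1364 .004 174
```

```text
time_s: 11.52
ee_pos: [0.5217, 0.1368, 0.0978]
tcp_rot: [0.0, 0.052, 0.999, 0.0]
contact_force: [0.8, 0.5, 0.7]
opening: 0.998
grip_force: 0.0
pos [0.5217 0.1368 0.0978] toolx deg 174.0 shift units [ 0.02 -0.01  2.35] turn units [ 0.01  0.01 -0.  ]
```

```bash

python3 -m jog '[0,0,0,0.02,0,0.6,1, 0,0,0,0,0,0.6,1, 0,0,0,0,0,0.5,1, 0,0,0,0,0,0.35,1, 0,0,0,0,0,0.2,1, 0,0,0,0,0,0,1, 0,0,0,0,0,0,1]'
python3 -m jog '[0,0,0,0,0,0,0.3, 0,0,0,0,0,0,0.3, 0,0,0,0,0,0,0.3, 0,0,0,0,0,0,0.3, 0,0,0,0,0,0,0.3, 0,0,0,0,0,0,0.3]' 30
python3 d.py .521 .1364 .004 174
```

```text
time_s: 12.1
ee_pos: [0.5214, 0.1366, 0.0081]
tcp_rot: [0.001, 0.052, 0.999, 0.0]
contact_force: [-0.5, -0.3, -0.1]
opening: 0.998
grip_force: 0.0
time_s: 12.6
ee_pos: [0.522, 0.1362, 0.0087]
tcp_rot: [0.001, 0.053, 0.999, 0.001]
contact_force: [-0.1, 1.0, 5.3]
opening: 0.568
grip_force: 30.1
pos [0.522  0.1362 0.0087] toolx deg 173.92 shift units [0.03 0.   0.12] turn units [ 0.01  0.03 -0.02]
```

```bash

python3 -m jog '[0,0,0,0,0,-0.2,0.3, 0,0,0,0,0,-0.3,0.3, 0,0,0,0,0,-0.3,0.3, 0,0,0,0,0,-0.3,0.3, 0,0,0,0,0,-0.4,0.3, 0,0,0,0,0,-0.6,0.3, 0,0,0,0,0,-0.6,0.3, 0,0,0,0,0,-0.6,0.3, 0,0,0,0,0,-0.6,0.3, 0,0,0,0,0,-0.6,0.3]' 
python3 -m jog '[0,0,0,0,0,-0.5,0.3, 0,0,0,0,0,0,0.3, 0,0,0,0,0,0,0.3]'
python3 - <<'E'
from h import *
p,r=pose();w=read_camera("wrist");s=read_camera("side")
u,v=proj(s,p).astype(int);print(u,v,p)
a=cv2.resize(s["img"][v-60:v+60,u-60:u+60],(480,480),interpolation=cv2.INTER_CUBIC)
cv2.imwrite("pics/l1.png",np.hstack([a,cv2.resize(w["img"],(320,240))[:, :].repeat(1,0) if 0 else cv2.copyMakeBorder(cv2.resize(w["img"],(320,240)),0,240,0,0,cv2.BORDER_CONSTANT)]))
for n,c in(("w",w),("s",s)):
    W=cloud(c);M=r.as_matrix();L=(W-p)@M
    hsv=cv2.cvtColor(c["img"],cv2.COLOR_BGR2HSV)
    k=(hsv[...,0]>15)&(hsv[...,0]<35)&(hsv[...,1]>110)&(abs(L[...,0])<.1)&(abs(L[...,1])<.035)&(W[...,2]>.09)&(L[...,2]>-.03)
    q=L[k]; print(n,k.sum(),"tool-frame brass min/max",np.percentile(q,[2,50,98],axis=0).round(4).tolist() if k.sum() else "")
E
```

```text
time_s: 13.43
ee_pos: [0.5199, 0.1355, 0.1891]
tcp_rot: [-0.0, 0.053, 0.999, -0.0]
contact_force: [0.8, -0.5, -3.7]
opening: 0.556
grip_force: 31.7
time_s: 13.68
ee_pos: [0.5215, 0.1358, 0.209]
tcp_rot: [0.002, 0.053, 0.999, 0.0]
contact_force: [0.2, -0.2, -4.8]
opening: 0.56
grip_force: 31.6
225 164 [0.5215399  0.13576718 0.2089573 ]
w 6232 tool-frame brass min/max [[-0.0043, -0.0285, 0.0078], [0.0188, -0.0007, 0.0145], [0.0306, 0.027, 0.0508]]
s 234 tool-frame brass min/max [[0.0026, -0.0319, 0.0098], [0.0254, -0.0131, 0.0309], [0.0362, 0.0261, 0.0561]]
```

View pics/l1.png

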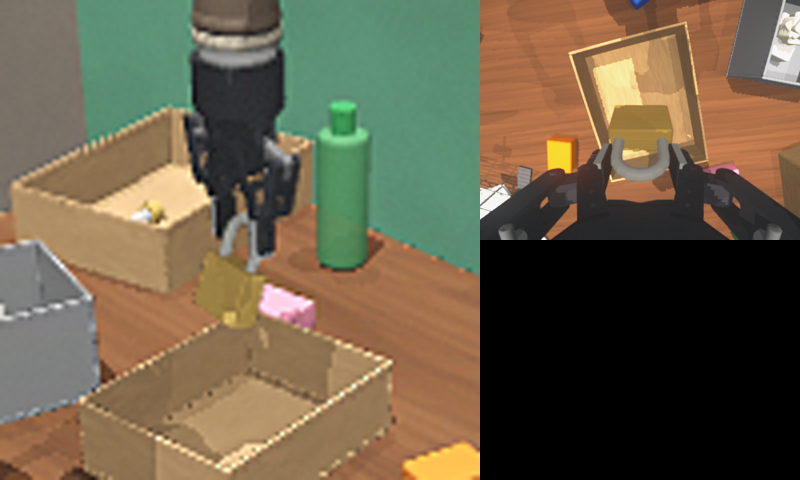

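```bash
cat > tilt.py <<'E'
from h import *
p,r=pose()
c=read_camera("wrist");W=cloud(c);M=r.as_matrix();L=(W-p)@M
hsv=cv2.cvtColor(c["img"],cv2.COLOR_BGR2HSV)
k=(hsv[...,0]>15)&(hsv[...,0]<35)&(hsv[...,1]>110)&(np.abs(L[...,0])<.1)&(np.abs(L[...,1])<.02)&(L[...,2]<.1)&(L[...,2]>-.03)
q=L[k];b=np.round(q[:,0]/.003).astype(int)
print([(round(i*.003,3),round(float(np.median(q[b==i,2])),4),int((b==i).sum())) for i in np.unique(b) if (b==i).sum()>8])
g=(hsv[...,1]<70)&(hsv[...,2]>90)&(np.abs(L[...,0])<.05)&(np.abs(L[...,1])<.024)&(L[...,2]<.03)&(L[...,2]>-.05)
q=L[g];i=np.argsort(q[:,2])[:30];print("bow top tool xyz",np.median(q[i],0).round(4),"n",len(q),np.percentile(q,[2,98],axis=0).round(4).tolist())
E
python3 tilt.py
```

```text
[(np.float64(-0.006), 0.0155, 71), (np.float64(-0.003), 0.0142, 204), (np.float64(0.0), 0.013, 214), (np.float64(0.003), 0.0119, 221), (np.float64(0.006), 0.0109, 227), (np.float64(0.009), 0.0098, 253), (np.float64(0.012), 0.0088, 311), (np.float64(0.015), 0.008, 349), (np.float64(0.018), 0.0096, 546), (np.float64(0.021), 0.0169, 625), (np.float64(0.024), 0.0256, 544), (np.float64(0.027), 0.0341, 472), (np.float64(0.03), 0.0424, 424), (np.float64(0.033), 0.0489, 214)]
bow top tool xyz [-0.0067 -0.0015 -0.0309] n 3163 [[-0.0095, -0.0231, -0.0302], [0.0086, 0.022, 0.0079]]
```

The padlock swung nearly upright in the grip and leans about 20°, with the bow at tool (−.0075, 0, −.0255). I'll raise the grip force, yaw to the panel, and pitch the tool by the same 20° so the lock hangs vertical.

```bash

python3 -m jog '[0,0,0,0,0,-0.5,0.3, 0,0,0.85,0,0,0,0.3, 0,0,0.85,0,0,0,0.3, 0,0,0.85,0,0,0,0.3, 0,0,0.8,0,0,0,0.3, 0,0,0,0,0,0,0.3]' 60
python3 -m jog '[0,0,0,0.2,-0.75,0,0.3, 0,0,0,0.2,-0.75,0,0.3, 0,0,0,0.2,-0.75,0,0.3, 0,0,0,0.2,-0.75,0,0.3, 0,0,0,0.2,-0.75,0,0.3, 0,0,0,0.2,-0.75,0,0.3, 0,0,0,0,-0.75,0,0.3, 0,0,0,0,-0.75,0,0.3, 0,0,0,0,-0.6,0,0.3, 0,0,0,0,-0.3,0,0.3]'
python3 -m jog '[0,-0.8,0,0,0,0,0.3, 0,-0.8,0,0,0,0,0.3, 0,-0.8,0,0,0,0,0.3, 0,-0.8,0,0,0,0,0.3, 0,-0.8,0,0,0,0,0.3, 0,-0.4,0,0,0,0,0.3, 0,0,0,0,0,0,0.3, 0,0,0,0,0,0,0.3]'
cat > e.py <<'E'
# panel-frame bow position, padlock axis and units to a bow target (X,Y from hook root, height above prong)
from h import *
import sys
tgt=np.array(list(map(float,sys.argv[1:4])))
p,r=pose();M=r.as_matrix();b=np.array([-.0075,-.0005,-.0255]);w=p+M@b
px=np.array([.9309,-.3653,0]);py=np.array([.3653,.9309,0]);root=np.r_[np.array([.619,-.3502])-.0045*px[:2]+.001*py[:2],.2]
F=np.c_[px,py,[0,0,1]];rel=F.T@(w-root)
u=M@np.array([-.342,0,-.94]);print("tcp",p.round(4),"bow in hook frame",rel.round(4),"lock x axis panel",(F.T@u).round(3),"tool x deg",np.rad2deg(np.arctan2(M[1,1],M[0,1])).round(1)+90)
print("shift units",(M.T@F@(tgt-rel)/.04).round(2))
E
python3 e.py -.11 0 .026; python3 tilt.py
```

```text
time_s: 14.33
ee_pos: [0.5192, 0.1355, 0.225]
tcp_rot: [-0.002, 0.186, 0.983, -0.001]
contact_force: [0.3, 0.6, -4.4]
opening: 0.547
grip_force: 62.4
time_s: 15.17
ee_pos: [0.3732, -0.1056, 0.2261]
tcp_rot: [-0.001, 0.186, 0.983, -0.001]
contact_force: [0.3, 0.1, -3.7]
opening: 0.548
grip_force: 63.0
time_s: 15.83
ee_pos: [0.3738, -0.1031, 0.2259]
tcp_rot: [0.17, 0.182, 0.968, -0.032]
contact_force: [-0.2, -0.8, -3.6]
opening: 0.545
grip_force: 63.1
tcp [ 0.3738 -0.1031  0.2259] bow in hook frame [-0.3157  0.1389  0.0524] lock x axis panel [0.001 0.    1.   ] tool x deg 158.7
shift units [-4.6  -3.48  2.38]
[(np.float64(-0.006), 0.0172, 9), (np.float64(-0.003), 0.0152, 182), (np.float64(0.0), 0.014, 204), (np.float64(0.003), 0.0127, 208), (np.float64(0.006), 0.0115, 216), (np.float64(0.009), 0.0103, 238), (np.float64(0.012), 0.009, 292), (np.float64(0.015), 0.0079, 338), (np.float64(0.018), 0.0083, 455), (np.float64(0.021), 0.0136, 623), (np.float64(0.024), 0.021, 540), (np.float64(0.027), 0.0283, 480), (np.float64(0.03), 0.0356, 445), (np.float64(0.033), 0.0431, 407), (np.float64(0.036), 0.0488, 182)]
bow top tool xyz [ 0.0084  0.0237 -0.0368] n 3247 [[-0.0103, -0.0231, -0.0295], [0.0096, 0.0221, 0.0079]]
```

```bash
sed -i 's/-.0075,-.0005,-.0255/-.0082,-.0005,-.0250/' e.py
python3 -m jog '[0,0,0,0,-0.6,0,0.3, 0,0,0,0,-0.7,0,0.3, 0,0,0,0,-0.7,0,0.3, 0,0,0,-0.5,-0.7,0.2,0.3, 0,0,0,-0.6,-0.5,0.25,0.3, 0,0,0,-0.6,-0.25,0.3,0.3, 0,0,0,-0.6,0,0.3,0.3, 0,0,0,-0.5,0,0.3,0.3, 0,0,0,-0.4,0,0.2,0.3, 0,0,0,0,0,0,0.3]'
python3 -m jog '[0,0,0,0,0,0,0.3, 0,0,0,0,0,0,0.3]'
python3 e.py -.11 0 .026
python3 - <<'E'
from h import *
s=read_camera("side");cv2.imwrite("pics/s2.png",cv2.resize(s["img"][120:300,270:440],None,fx=3.2,fy=3.2,interpolation=cv2.INTER_CUBIC))
E
```

```text
time_s: 16.72
ee_pos: [0.46, -0.2862, 0.2131]
tcp_rot: [0.173, 0.183, 0.967, -0.033]
contact_force: [0.1, -0.8, -3.7]
opening: 0.547
grip_force: 63.5
time_s: 16.88
ee_pos: [0.4561, -0.2835, 0.2121]
tcp_rot: [0.171, 0.183, 0.968, -0.032]
contact_force: [-0.2, 0.0, -4.2]
opening: 0.543
grip_force: 63.6
tcp [ 0.4561 -0.2835  0.2121] bow in hook frame [-0.1723  0.0011  0.0384] lock x axis panel [ 0.    -0.001  1.   ] tool x deg 158.6
shift units [-1.36 -0.03  0.82]
```

View pics/s2.png

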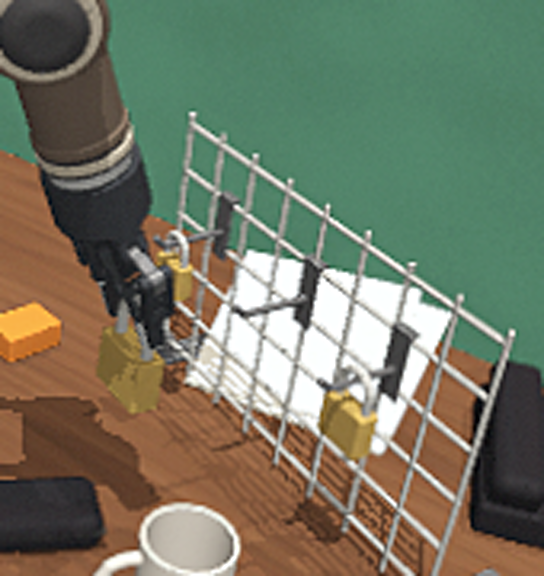

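The lock hangs upright at crop (130,365), in front of the free prong (tip at crop (240,312)). I'll come closer and check the prong with the wrist camera.

```bash

python3 -m jog '[0,0,0,-0.45,0,0.25,0.3, 0,0,0,-0.45,0,0.25,0.3, 0,0,0,-0.45,-0.03,0.3,0.3, 0,0,0,0,0,0,0.3, 0,0,0,0,0,0,0.3, 0,0,0,0,0,0,0.3]'
python3 e.py -.11 0 .026
cat > prong.py <<'E'
from h import *
p,r=pose()
px=np.array([.9309,-.3653,0]);py=np.array([.3653,.9309,0]);root=np.r_[np.array([.619,-.3502])-.0045*px[:2]+.001*py[:2],.2]
F=np.c_[px,py,[0,0,1]]
for n in("wrist","side","top"):
    c=read_camera(n);H=(cloud(c)-root)@F
    dark=c["img"].max(-1)<110
    for lo,hi in((-.06,-.045),(-.045,-.03),(-.03,-.015)):
        k=(H[...,0]>lo)&(H[...,0]<hi)&(abs(H[...,1])<.015)&(abs(H[...,2])<.012)
        if k.sum()>3: print(n,lo,k.sum(),"Y",np.median(H[k][:,1]).round(4),"z",np.percentile(H[k][:,2],[5,50,95]).round(4))
    k=(abs(H[...,0]+.08)<.04)&(abs(H[...,1])<.008)&(abs(H[...,2])<.02)
    if k.sum(): print(n,"tip X",np.percentile(H[k][:,0],[1,3]).round(4))
E
python3 prong.py
```

```text
time_s: 17.43
ee_pos: [0.5125, -0.3068, 0.2013]
tcp_rot: [0.171, 0.183, 0.968, -0.032]
contact_force: [-0.2, 0.2, -5.0]
opening: 0.542
grip_force: 63.6
tcp [ 0.5125 -0.3068  0.2013] bow in hook frame [-0.1114 -0.      0.0276] lock x axis panel [-0.001 -0.     1.   ] tool x deg 158.6
shift units [-0.02 -0.    0.05]
wrist -0.06 112 Y -0.0001 z [-0.0001  0.0024  0.0033]
wrist -0.045 101 Y 0.0003 z [0.0001 0.0021 0.0029]
wrist -0.03 5 Y -0.0018 z [0.0009 0.0015 0.0021]
wrist tip X [-0.1198 -0.1193]
side -0.06 11 Y -0.0016 z [-0.0019  0.0006  0.0021]
side -0.045 14 Y -0.0013 z [-0.0031  0.0004  0.0026]
side -0.03 12 Y -0.0012 z [-0.0028  0.0013  0.0025]
side tip X [-0.1185 -0.1179]
top -0.06 16 Y 0.0009 z [0.0002 0.0025 0.0065]
top -0.045 14 Y 0.0014 z [0.0011 0.0029 0.0057]
top -0.03 13 Y 0.0 z [-0.0019  0.0016  0.0063]
top tip X [-0.0767 -0.0752]
```

```bash
python3 e.py -.05 0 .0265
python3 -m jog '[0,0,0,-0.24,0,0.1,0.3, 0,0,0,-0.24,0,0.1,0.3, 0,0,0,-0.24,0,0.1,0.3, 0,0,0,-0.24,0,0.1,0.3, 0,0,0,-0.24,0,0.1,0.3, 0,0,0,-0.24,0,0.08,0.3, 0,0,0,0,0,0,0.3, 0,0,0,0,0,0,0.3]'
python3 e.py -.05 0 .0085
```

```text
tcp [ 0.5127 -0.307   0.2018] bow in hook frame [-1.111e-01 -1.000e-04  2.810e-02] lock x axis panel [-0.003 -0.     1.   ] tool x deg 158.6
shift units [-1.42  0.    0.56]
time_s: 18.25
ee_pos: [0.572, -0.3303, 0.1996]
tcp_rot: [0.172, 0.183, 0.968, -0.032]
contact_force: [-1.2, -0.5, -4.6]
opening: 0.545
grip_force: 63.6
tcp [ 0.572  -0.3303  0.1996] bow in hook frame [-0.0474 -0.0001  0.0259] lock x axis panel [-0.003 -0.     1.   ] tool x deg 158.6
shift units [0.21 0.   0.39]
```

```bash

python3 -m jog '[0,0,0,0.05,0,0.1,0.3, 0,0,0,0.05,0,0.1,0.3, 0,0,0,0.05,0,0.1,0.3, 0,0,0,0.03,0,0.06,0.3, 0,0,0,0,0,0,0.3, 0,0,0,0,0,0,0.3]'
python3 e.py -.05 0 .0085
```

```text
time_s: 18.75
ee_pos: [0.5693, -0.3293, 0.1834]
tcp_rot: [0.172, 0.183, 0.967, -0.032]
contact_force: [0.4, -0.2, -4.2]
opening: 0.546
grip_force: 63.6
tcp [ 0.5693 -0.3293  0.1834] bow in hook frame [-0.0503 -0.0002  0.0097] lock x axis panel [-0.002 -0.     1.   ] tool x deg 158.6
shift units [0.   0.   0.03]
```

```bash

python3 -m jog '[0,0,0,0.015,0,0.04,0.3, 0,0,0,0,0,0,0.3, 0,0,0,0,0,0,0.3]'
python3 -m jog '[0,0,0,0.015,0,0.04,0.3, 0,0,0,0,0,0,0.3, 0,0,0,0,0,0,0.3]'
python3 e.py -.05 0 .0085
```

```text
time_s: 19.0
ee_pos: [0.5698, -0.3295, 0.1823]
tcp_rot: [0.172, 0.183, 0.967, -0.033]
contact_force: [1.1, -0.0, -3.9]
opening: 0.541
grip_force: 63.6
time_s: 19.25
ee_pos: [0.5703, -0.3299, 0.1817]
tcp_rot: [0.173, 0.183, 0.967, -0.033]
contact_force: [-2.9, 0.9, 0.7]
opening: 0.544
grip_force: 64.1
tcp [ 0.5703 -0.3299  0.1817] bow in hook frame [-0.0492 -0.0003  0.0079] lock x axis panel [-0.005  0.     1.   ] tool x deg 158.6
shift units [ 0.01  0.01 -0.02]
```

```bash

python3 -m jog '[0,0,0,0,0,0,0.62, 0,0,0,0,0,0,0.7, 0,0,0,0,0,0,0.8, 0,0,0,0,0,0,0.95, 0,0,0,0,0,0,1, 0,0,0,0,0,0,1]' 20
python3 -m jog '[0,0,0,0,0,-0.2,1, 0,0,0,0,0,-0.4,1, 0,0,0,0,0,-0.5,1, 0,0,0,0,0,-0.5,1, 0,0,0,0,0,-0.6,1, 0,0,0,0.5,0,-0.6,1, 0,0,0,0.7,0,-0.3,1, 0,0,0,0.7,0,0,1, 0,0,0,0.5,0,0,1, 0,0,0,0,0,0,1]'
python3 -m jog '[0,0,0,0,0,0,1, 0,0,0,0,0,0,1, 0,0,0,0,0,0,1, 0,0,0,0,0,0,1, 0,0,0,0,0,0,1, 0,0,0,0,0,0,1, 0,0,0,0,0,0,1, 0,0,0,0,0,0,1, 0,0,0,0,0,0,1, 0,0,0,0,0,0,1]'
python3 - <<'E'
from h import *
s=read_camera("side");t=read_camera("top")
a=cv2.resize(s["img"][150:310,290:440],None,fx=3,fy=3,interpolation=cv2.INTER_CUBIC)
b=cv2.resize(t["img"][165:255,75:165],None,fx=3.5,fy=3.5,interpolation=cv2.INTER_CUBIC)
b=cv2.copyMakeBorder(b,0,a.shape[0]-b.shape[0],0,0,cv2.BORDER_CONSTANT);cv2.imwrite("pics/end.png",np.hstack([a,b]))
E
```

```text
time_s: 19.75
ee_pos: [0.5699, -0.3296, 0.1806]
tcp_rot: [0.172, 0.183, 0.967, -0.033]
contact_force: [-0.5, -0.2, -0.8]
opening: 0.999
grip_force: 0.0
time_s: 20.58
ee_pos: [0.4421, -0.2785, 0.2617]
tcp_rot: [0.17, 0.183, 0.968, -0.031]
contact_force: [0.2, 0.7, 0.1]
opening: 0.996
grip_force: 0.0
time_s: 21.42
ee_pos: [0.446, -0.2809, 0.2637]
tcp_rot: [0.172, 0.183, 0.967, -0.032]
contact_force: [1.3, -0.5, 0.0]
opening: 1.0
grip_force: 0.0
```

View pics/end.png

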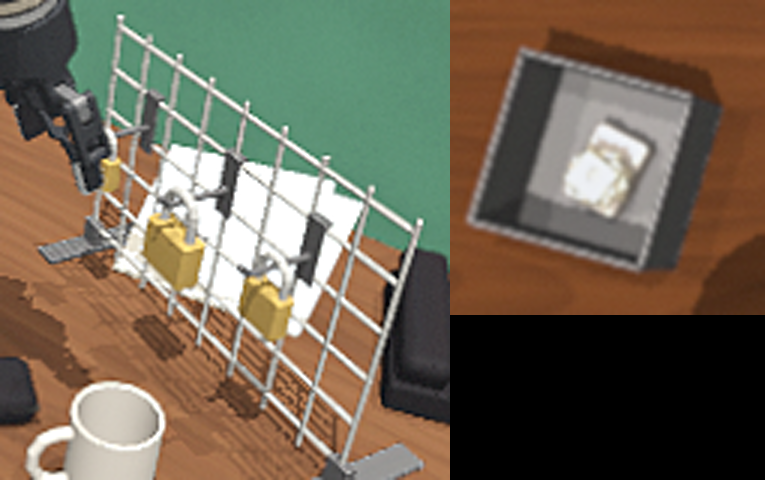

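The padlock hangs on the free hook at crop (175,240), and the foam and ball lie in the bin at crop (605,165). I'll let it settle and check that it is still before handing in.

```bash
for i in 1 2 3 4 5; do python3 -m jog '[0,0,0,0,0,0,1, 0,0,0,0,0,0,1, 0,0,0,0,0,0,1, 0,0,0,0,0,0,1, 0,0,0,0,0,0,1, 0,0,0,0,0,0,1, 0,0,0,0,0,0,1, 0,0,0,0,0,0,1, 0,0,0,0,0,0,1, 0,0,0,0,0,0,1]' >/dev/null; done
python3 - <<'E'
from h import *
px=np.array([.9309,-.3653,0]);py=np.array([.3653,.9309,0]);root=np.r_[np.array([.619,-.3502])-.0045*px[:2]+.001*py[:2],.2];F=np.c_[px,py,[0,0,1]]
for i in range(4):
    c=read_camera("side");H=(cloud(c)-root)@F;hsv=cv2.cvtColor(c["img"],cv2.COLOR_BGR2HSV)
    k=(hsv[...,0]>15)&(hsv[...,0]<35)&(hsv[...,1]>110)&(abs(H[...,1])<.045)&(H[...,0]>-.1)&(H[...,0]<-.02)&(H[...,2]<0)&(H[...,2]>-.1)
    q=H[k&(abs(H[...,1])<.025)];f=q[q[:,0]<-.055];print(k.sum(),H[k].mean(0).round(4),"z range",np.percentile(H[k][:,2],[1,99]).round(3),"face slope",np.polyfit(f[:,2],f[:,0],1)[0].round(3) if len(f)>9 else None)
E
```

```text
326 [-0.0604 -0.0086 -0.0496] z range [-0.078 -0.03 ] face slope 0.088
327 [-0.0604 -0.0086 -0.0495] z range [-0.078 -0.03 ] face slope 0.094
324 [-0.0603 -0.0086 -0.0496] z range [-0.078 -0.03 ] face slope 0.115
324 [-0.0605 -0.0089 -0.0495] z range [-0.076 -0.03 ] face slope 0.099
```

Still and vertical: the bow is about 9 mm above the prong line and the block bottom is at −0.08.

```bash
python3 -c "
from bench import env
print(env.sign_off())"
```

```text
the job is handed in; nothing more can be done
None
```

I handed the job in at about 26 s: the foam and paper ball are in the grey bin, and the new padlock hangs upright and still on the free middle hook. The two hung locks, mug and case were never touched, and the sign-off returned no verdict.

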